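# Close the paste jar

### The job

Close the bookbinding-paste jar so that it will not dry out: pick the blue lid up by its bar, set it level on the jar's neck, and turn it gently backward (counter-clockwise from above) under light pressure until the thread starts drop into one another. Then keep it pressed down against the sprung seal and screw it forward (clockwise) until it is fully home and stays down by itself. Never force it, do not let it cross-thread, and leave the glue stick and the label roll where they are.

Things in the scene. Friction and masses are not known exactly. Their poses are not given: they have to be found in the camera images.
- lid: Loose blue round screw lid, 64 mm across, 90 g, standing skirt down on the desk. Origin: centre of the underside of its skirt; z up along its axis. The cap is 27.4 mm high with a 4 mm roof; on top of it stands a straight grip bar, 50 mm long along the lid's x, 14 mm thick along its y, from z = 27.4 to 53.4 mm.
- lid_grip (a point): Point on the lid's axis inside the grip bar, 3 mm below the bar's top, 50.4 mm above the lid's origin; axes as the lid's: bar along x.
- lid_lugs (a point): Point on the lid's axis 5 mm above its origin, at the middle height of four round inward lugs (4 mm thick, under the lid's +x, +y, -x and -y, tips 22.8 mm from the axis, root in the skirt) that run in the jar's threads.
- paste_jar: White jar with a blue band and a black foot 104 mm wide, fixed to the desk. Origin: centre of the foot's underside, z up. Its shoulder, 60 mm up, carries a white neck (core 42 mm, over the threads 52 mm across). The neck cannot be turned, but the angle at which its threads start differs each time and does not follow the jar's orientation.
- jar_shoulder (a point): Point on the jar's axis at shoulder height, 60 mm above the desk. The lid's origin is about 3 mm above it when closed. Lugs in the gaps but not turned: 4 mm above when pressed down, about 10 mm when let go (the sprung disc lifts the lid). From the gaps the lid turns about 70 degrees clockwise, sinking as it goes, to a firm stop.
- thread_top (a point): Point on the jar's axis at the threads' highest level, 16.6 mm above the shoulder. Each quarter of the neck has, going clockwise from above: a stop post (7 degrees wide, round top 19.6 mm over the shoulder), an open gap (23 degrees, floor 7 mm over it), a thread (60 degrees, 4 mm thick; its top falls 3 mm in the first 40 degrees, then is level) over a 5.6 mm high channel.
- neck_rim (a point): Centre of the neck's bevelled rim, 24.5 mm above the shoulder. A lid set on anyhow rests with its lugs on threads (lid origin 10.6 to 13.6 mm above the shoulder), on posts (about 16.6) or, by luck, in gaps. Turned clockwise there it jams on the posts; turned counter-clockwise (up to 90 degrees) the lugs reach the gaps, where the posts stop them.
- disc_top (a point): Centre of the top of the orange sprung sealing disc (34 mm wide) in the neck's mouth, when free: 34 mm above the shoulder. The lid's roof pushes it down, 0.9 N per mm: about 6 N with the lugs on the floor of the gaps, 7 N when closed. Plastic on neck slides with friction about 0.3.
- glue_stick: White glue stick with a red cap, 98 mm long, 30 mm thick, lying on the desk; bystander.
- label_roll: Cream roll of labels, 68 mm wide, 40 mm high; bystander.

How it is judged:
By the outcome, as a careful person would: the job done as asked, in the order asked, and still so for the second after the job is handed in, with the robot touching nothing.
It also fails if it takes over 72 s, if anything falls off the work surface, if the arm or the gripper's body presses on something with over 40 N, if the wrist force passes 120 N, or if a joint passes its speed limit or range.

### The arm

A 6-joint arm with a two-finger parallel gripper is mounted at the origin on a cart in front of the work surface, level with it; the furniture and walls round the work are solid. World frame = base frame: x ahead of the robot, y to its left, z up, the work surface at z = 0. Lengths are in m, angles in degrees, forces in N, time in s.
With the tool pointing down it reaches from about 0.375 to 0.9 m from the base axis. Payload 3.1 kg.
Tool frame: the origin (TCP) lies on the centre line of the jaws, within the pads' length; the fingertips stand finger_overhang ahead of it and the grasp point (between the pads) lies 5 mm behind it (finger_overhang is the distance from the TCP to the fingertips, in m); z points along the fingers, y is the line along which they close (so a half turn about z gives the same grasp; the last joint's range is limited). The gripper opens to 87 mm and grips with 3 to 60 N. Pads are 19 mm wide; open, the fingers measure 117 mm over their backs; the gripper's body (75 mm by 190 mm) begins 51 mm behind the grasp point.
Start: joints at [-10.227, 30.224, 82.088, -0, 67.689, -10.227], TCP at [0.625, 0, 0.237] pointing down, gripper open.
Joint ranges: [-176.69, 176.69], [-43.24, 126.21], [12.49, 139.97], [-82, 262], [0, 151.66], [-163.58, 163.58]. Speed limits (degrees/s): [159.86, 159.86, 180, 180, 180, 180].

### API

Orientations are given as a 3x3 rotation matrix whose columns are the frame's x, y, z axes.
In Python, from rig import read_state, capture, calibration, hand_in, finger_overhang gives the robot as it stands.
- The arm moves only by the tool send_rows, never from a script. Its argument "plan" is a list of rows, each a list of 5 numbers: the closure in counts, from 0 (fully open) to 255 (shut), then the shift along the tool's x, y, z in m, then the turn about the tool's z in rad. A call has 1 to 20 rows; each row shifts and turns the commanded pose from where the row before left it, along the tool's axes as they then stand; what a row does not reach is not made up. A row lasts 1/12 s, in which the tool goes at most 41.7 mm and 7.16 degrees, less where a joint would pass 70% of its speed; a pose out of reach is approached as far as the arm can. A call is refused whole if a number of a shift passes 0.0417 or a number of a turn 0.125, either way. A call with a gripper value outside its range is refused whole. The fingers move at their own pace and stop on an object; the grip force is fixed at half the most. Time passes only in rows, so rows that do not move let the fingers close. It gives the time, the measured TCP pose, the force, the opening and the grip force at its end, in the units of the state.
- read_state(): the state, without advancing time (a new reading comes with each control period).
- capture(name): name is "scene" or "side" or "wrist"; returns (picture, depth): 420x560x3 uint8, blue, green, red; 420x560 float32, m along the optical axis (not along the pixel's ray), 0 where there is no reading.
- calibration(name): a dict with "fx", "fy", "cx", "cy" (pixels), "xyz" and "rotation" of the camera in the world. Camera axes: x right, y down, z forward; pixel columns grow to the right and rows downward; lengths in m; the calibration is good to about 2 mm. A picture is of the moment at which its call begins: read the wrist's pose just before it. calibration takes no time and is no camera call; for the wrist camera it gives the pose at the moment of the call.
- hand_in(): hands the job in; it is judged then, once.
The state is a dict: "time_s": time; "joint_positions": joint angles; "qvel": joint speeds; "tau": joint torques, N m; "position": TCP position; "tcp_rot": TCP orientation; "force": force on the tool from outside, world axes, zero at the start; "moment": the same for the moment, N m; "opening": opening from 0.0 (shut) to 1.0 (fully open); "grasp_force": force on a finger pad.
Only numpy, scipy, OpenCV 4.12 (cv2) and the standard library are available. Lean on these libraries where they do the work, as an engineer would, in place of code of your own. Each camera call takes 0.05 s, during which the arm holds its last target. There are 200 camera calls.

## Working session

There is one attempt and no reset: what is moved stays moved. The work goes in short steps, Python scripts to look and compute and a tool call to move; the robot and the scene stay as the last step left them, time stands still between calls to the robot, and variables do not carry over. Pictures are saved under pics/ and viewed, at most 10 in all, crops included, and the job is handed in when it is done.

Besides the shell and the picture viewer there is one more tool, called by a JSON object that holds its "fn" and its "kwargs". send_rows: Moves the arm, as the interface text tells. Its arguments: {"type":"object","properties":{"plan":{"type":"array","items":{"type":"array","items":{"type":"number"}}}},"required":["plan"]}

```bash
mkdir -p pics; ls; cat > h.py <<'E'
import numpy as np, cv2
from rig import *
def cloud(name):
    c=calibration(name); img,d=capture(name)
    v,u=np.mgrid[:420,:560]
    P=np.stack([(u-c["cx"])/c["fx"]*d,(v-c["cy"])/c["fy"]*d,d],-1)@np.array(c["rotation"]).T+np.array(c["xyz"])
    return img,d,P
E
python3 - <<'E'
from h import *
s=read_state(); print({k:np.round(v,3).tolist() for k,v in s.items()}); print(finger_overhang() if callable(finger_overhang) else finger_overhang)
ims=[]
for n in("scene","side","wrist"):
    img,d,P=cloud(n); np.savez(f"{n}.npz",img=img,P=P,d=d); ims.append(img)
    c=calibration(n); print(n,np.round(c["xyz"],3),np.round(c["rotation"],2).tolist(),c["fx"])
    hsv=cv2.cvtColor(img,cv2.COLOR_BGR2HSV)
    m=((hsv[...,0]>95)&(hsv[...,0]<130)&(hsv[...,1]>120)&(d>0)).astype(np.uint8)
    k,l,st,ce=cv2.connectedComponentsWithStats(m)
    for i in range(1,k):
        if st[i,4]>60:
            p=P[l==i]; print(n,st[i],np.round(p.min(0),3),np.round(p.max(0),3))
a=np.vstack([np.hstack([ims[0],ims[1]]),np.hstack([ims[2],ims[2]*0])]); cv2.imwrite("pics/a.png",cv2.resize(a,(800,600),interpolation=cv2.INTER_AREA))
E
```

```text
pics
{'time_s': 0.0, 'joint_positions': [-10.227, 30.278, 82.155, 0.0, 67.688, -10.229], 'qvel': [-0.137, 0.057, -0.099, -0.0, -0.021, -0.095], 'tau': [-0.001, -44.005, -17.659, 0.063, 0.058, -0.0], 'position': [0.624, 0.0, 0.236], 'tcp_rot': [[-0.0, 1.0, -0.002], [1.0, 0.0, 0.0], [0.0, -0.002, -1.0]], 'force': [0.592, -0.553, 0.757], 'moment': [-0.019, 0.04, -0.002], 'grasp_force': 0.0, 'opening': 1.002}
0.014
scene [-0.072  0.714  0.45 ] [[-0.59, -0.33, 0.74], [-0.81, 0.26, -0.52], [-0.02, -0.91, -0.42]] 448.9622160990144
scene [505 138  10  39 186] [ 0.343 -0.303  0.046] [ 0.41  -0.158  0.176]
scene [ 213  155   98   41 2324] [ 2.055 -1.315 -0.751] [ 2.958 -0.665 -0.716]
scene [318 207  33  33 851] [0.482 0.123 0.001] [0.543 0.188 0.055]
scene [ 411  225  102   74 3301] [ 0.532 -1.582 -0.747] [ 1.039 -0.656 -0.267]
scene [ 409  224  151  102 4642] [ 0.514 -1.803 -0.749] [ 0.928 -0.62  -0.722]
scene [415 227  30  32 349] [ 0.375 -1.269 -0.745] [ 1.236  0.069 -0.018]
scene [421 226  45  34 567] [ 0.992 -1.375 -0.745] [ 1.142 -0.908 -0.724]
scene [412 226  64  45 530] [ 0.934 -1.416 
[... 1983 characters left out ...]
.003 -0.728]
side [160 207  14  46 112] [0.711 0.262 0.011] [0.788 0.373 0.146]
side [308 263  44  22 426] [0.414 0.288 0.011] [0.492 0.339 0.043]
side [436 316  20  23 145] [ 0.037 -0.384 -0.749] [ 0.106 -0.261 -0.727]
side [145 343  21  19 108] [0.581 0.631 0.174] [0.601 0.651 0.179]
side [545 397  15  23 191] [-0.269 -0.136 -0.751] [-0.213 -0.043 -0.733]
wrist [0.625 0.07  0.384] [[1.0, 0.0, -0.0], [0.0, -0.97, -0.26], [-0.0, 0.26, -0.97]] 293.6189297752149
wrist [   0    0   70  108 4735] [-0.407  0.152 -0.747] [ 0.346  0.492 -0.001]
wrist [    0     0   560   257 51490] [-0.537 -0.43  -0.751] [1.743 0.449 0.296]
wrist [ 153   20   66   67 3214] [ 0.47   0.12  -0.002] [0.548 0.194 0.056]
```

View pics/a.png

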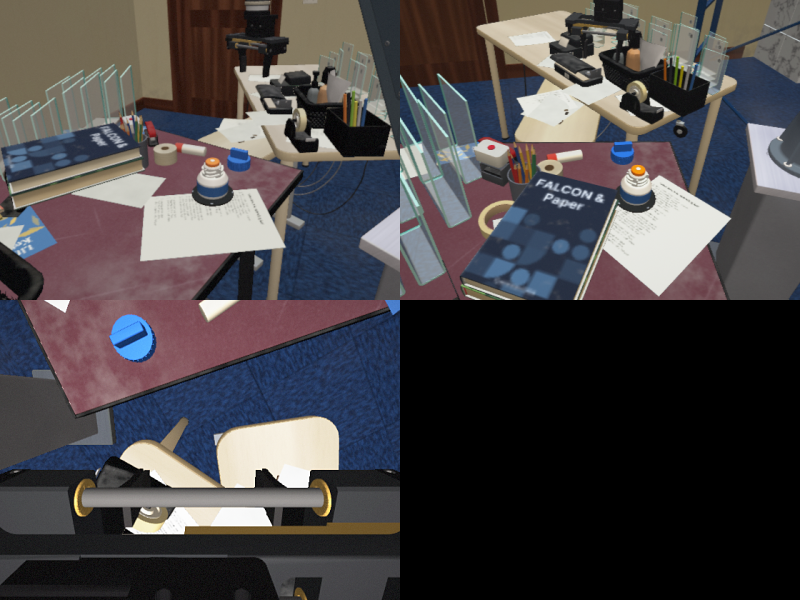

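The pictures show the blue lid near scene px (333,222), the jar at (297,250), and the books beyond the jar. The jaws hide the desk in the lower half of the wrist view. Next I fit the lid and the jar.

```bash
cat >> h.py <<'E'
def blue(img,d,P,box):
    h=cv2.cvtColor(img,cv2.COLOR_BGR2HSV)
    m=(h[...,0]>95)&(h[...,0]<130)&(h[...,1]>110)&(d>0)
    (a,b),(c,e),(f,g)=box
    return m&(P[...,0]>a)&(P[...,0]<b)&(P[...,1]>c)&(P[...,1]<e)&(P[...,2]>f)&(P[...,2]<g)
def bar(p):
    r=cv2.minAreaRect((p[:,:2]*1000).astype(np.float32)); b=cv2.boxPoints(r); e=[b[1]-b[0],b[2]-b[1]]
    e=max(e,key=np.linalg.norm); return np.round(r[0],1),np.round(r[1],1),round(float(np.degrees(np.arctan2(e[1],e[0]))),1)
E
python3 - <<'E'
from h import *
for n in("scene","side","wrist"):
    z=np.load(n+".npz"); img,d,P=z["img"],z["d"],z["P"]
    m=blue(img,d,P,((.45,.57),(.10,.21),(.046,.062))); p=P[m]
    print(n,"bar",len(p),bar(p),"z95",np.percentile(p[:,2],[50,90,95]).round(4))
    m=blue(img,d,P,((.45,.57),(.10,.21),(.02,.032))); p=P[m]; print("  cap",np.round((p.min(0)+p.max(0))/2,4),np.ptp(p,0).round(3))
    h=cv2.cvtColor(img,cv2.COLOR_BGR2HSV)
    o=(h[...,0]>5)&(h[...,0]<18)&(h[...,1]>150)&(P[...,0]>.35)&(P[...,0]<.55)&(P[...,1]>.2)&(P[...,1]<.4)&(P[...,2]>.07)&(P[...,2]<.12)
    p=P[o]
    if len(p): print("  disc",len(p),p.mean(0).round(4),((p.min(0)+p.max(0))/2).round(4),np.ptp(p,0).round(3)); 
    t=p[p[:,2]>np.percentile(p[:,2],80)-.002] if len(p) else p
    if len(t): print("  top",((t.min(0)+t.max(0))/2).round(4), np.ptp(t,0).round(3),np.median(t[:,2]))
    m=blue(img,d,P,((.38,.5),(.24,.36),(.01,.045))); p=P[m]
    if len(p):
        A=np.c_[2*p[:,:2],np.ones(len(p))]; s=np.linalg.lstsq(A,(p[:,:2]**2).sum(1),rcond=None)[0]; print("  band circle",s[:2].round(4),np.sqrt(s[2]+s[0]**2+s[1]**2).round(4))
    q=P[(d>0)&(P[...,2]>.02)&(P[...,2]<.6)&(np.hypot(P[...,0]-.44,P[...,1]-.30)<.25)&(np.hypot(P[...,0]-.44,P[...,1]-.30)>.06)&(P[...,1]>.2)]
    if len(q):
        r=np.hypot(q[:,0]-.44,q[:,1]-.30)
        for a in (.06,.1,.13,.16,.2):
            k=(r>=a)&(r<a+.04)
            if k.sum()>5: print("   ring",a,k.sum(),q[k][:,2].max().round(3),q[k].mean(0).round(3))
E
```

```text
scene bar 131 (array([512.2, 157.1]), array([47.5, 14.1]), 27.8) z95 [0.0523 0.0547 0.055 ]
  cap [0.513  0.1552 0.026 ] [0.06  0.065 0.012]
  disc 182 [0.4456 0.304  0.0923] [0.4494 0.3014 0.0904] [0.031 0.031 0.011]
  top [0.4499 0.3009 0.0942] [0.03  0.03  0.003] 0.09427644474044022
  band circle [0.4518 0.2999] 0.0379
   ring 0.16 938 0.178 [0.479 0.482 0.156]
   ring 0.2 2824 0.179 [0.547 0.449 0.125]
side bar 166 (array([515.2, 155.2]), array([49. , 15.7]), 21.3) z95 [0.052  0.0537 0.054 ]
  cap [0.5154 0.1605 0.026 ] [0.064 0.056 0.012]
  disc 106 [0.4507 0.3074 0.0909] [0.4514 0.3007 0.0905] [0.032 0.032 0.011]
  top [0.4514 0.3007 0.0937] [0.032 0.032 0.005] 0.09302322948422415
  band circle [0.4514 0.2989] 0.0381
   ring 0.13 7 0.175 [0.467 0.467 0.145]
   ring 0.16 886 0.179 [0.492 0.479 0.169]
   ring 0.2 3202 0.179 [0.546 0.461 0.149]
wrist bar 839 (array([515.5, 152.6]), array([49.9, 14.4]), 23.5) z95 [0.0532 0.0543 0.0546]
  cap [0.5158 0.153  0.026 ] [0.064 0.065 0.012]
   ring 0.2 136 0.031 [0.64  0.202 0.027]
```

{"fn": "send_rows", "kwargs": {"plan": [[0,0.0193,-0.0136,0.0125,0],[0,0.0193,-0.0136,0.0125,0],[0,0.0193,-0.0136,0.0125,0],[0,0.0193,-0.0136,0.0125,0],[0,0.0193,-0.0136,0.0125,0],[0,0.0193,-0.0136,0.0125,0],[0,0.0193,-0.0136,0.0125,0],[0,0.0193,-0.0136,0.0125,0],[0,0,0,0,0.115],[0,0,0,0,0.115],[0,0,0,0,0.115],[0,0,0,0,0.115],[0,0,0,0,0.115],[0,0,0,0,0.115],[0,0,0,0,0.115],[0,0,0,0,0.115],[0,0,0,0,0.115],[0,0,0,0,0.115],[0,0,0,0,0],[0,0,0,0,0]]}}

```text
time_s: 1.82
position: [0.5161, 0.1544, 0.1364]
tcp_rot: [[0.912, 0.411, -0.0], [0.411, -0.912, -0.0], [-0.0, -0.0, -1.0]]
force: [0.9, -0.3, -0.3]
opening: 0.999
grasp_force: 0.0
```

```bash
cat >> h.py <<'E'
def off(x,y,z):
    s=read_state(); R=np.array(s["tcp_rot"]); return (R.T@(np.array([x,y,z])-s["position"])).round(4), np.round(s["position"],4), np.degrees(np.arctan2(R[1,0],R[0,0])).round(1), R[:,2].round(3), np.round(s["force"],1), np.round(s["joint_positions"],0)
E
python3 - <<'E'
from h import *
img,d,P=cloud("wrist"); cv2.imwrite("pics/b.png",img)
m=blue(img,d,P,((.45,.57),(.10,.21),(.046,.062))); p=P[m]
print(bar(p),np.median(p[:,2]))
m=blue(img,d,P,((.45,.57),(.10,.21),(.02,.032))); p=P[m]; print("  cap",np.round((p.min(0)+p.max(0))/2,4),np.ptp(p,0).round(3))
print(off(.515,.154,.0455))
E
```

```text
(array([515.2, 153.4]), array([49.7, 14. ]), 23.0) 0.05351711721922428
  cap [0.5156 0.1533 0.0257] [0.064 0.065 0.011]
(array([-0.0011, -0.    ,  0.0909]), array([0.5161, 0.1544, 0.1364]), np.float64(24.3), array([-0., -0., -1.]), array([-0.8,  0.3,  0.3]), array([  5.,  32., 100.,  -0.,  48.,  70.]))
```

View pics/b.png

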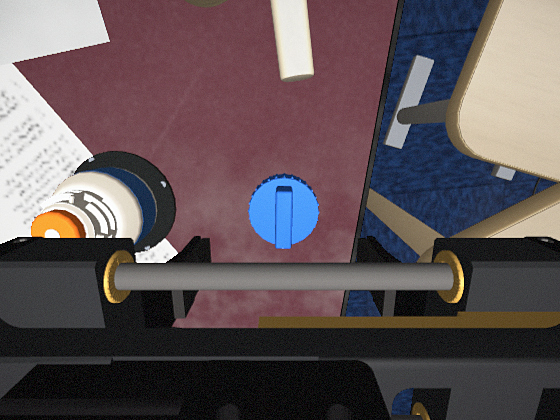

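The lid is at (284,212), centred between the jaws, with its bar lined up to within about 1°. The jar is at the left, with its disc at (57,225). I'll lower and grip.

{"fn": "send_rows", "kwargs": {"plan": [[0,-0.001,0.0007,0.015,0.022],[0,0,0,0.015,0],[0,0,0,0.015,0],[0,0,0,0.015,0],[0,0,0,0.015,0],[0,0,0,0.01,0],[0,0,0,0.006,0],[0,0,0,0,0],[255,0,0,0,0],[255,0,0,0,0],[255,0,0,0,0],[255,0,0,0,0],[255,0,0,0,0],[255,0,0,0,0],[255,0,0,0,0],[255,0,0,0,0],[255,0,0,0,0]]}}

```text
time_s: 3.28
position: [0.5156, 0.1534, 0.0456]
tcp_rot: [[0.922, 0.388, 0.0], [0.388, -0.922, 0.0], [0.0, 0.0, -1.0]]
force: [-0.2, -1.3, -0.3]
opening: 0.404
grasp_force: 0.0
```

{"fn": "send_rows", "kwargs": {"plan": [[255,0,0,0,0],[255,0,0,0,0],[255,0,0,0,0],[255,0,0,0,0],[255,0,0,0,0],[255,0,0,0,0],[255,0,0,0,0],[255,0,0,0,0]]}}

```text
time_s: 3.95
position: [0.5155, 0.1534, 0.0455]
tcp_rot: [[0.922, 0.388, -0.0], [0.388, -0.922, 0.0], [-0.0, -0.0, -1.0]]
force: [-0.1, 0.5, 0.1]
opening: 0.159
grasp_force: 30.0
```

{"fn": "send_rows", "kwargs": {"plan": [[255,0,0,-0.005,0],[255,0,0,-0.015,0],[255,0,0,-0.02,0],[255,0,0,-0.02,0],[255,0,0,-0.02,0],[255,0,0,-0.02,0],[255,0,0,-0.02,0],[255,-0.015,-0.015,0,0],[255,-0.015,-0.015,0,0],[255,-0.015,-0.015,0,0],[255,-0.015,-0.015,0,0],[255,-0.01,-0.01,0,0],[255,0,0,0,0],[255,0,0,0,0]]}}

```text
time_s: 5.12
position: [0.4241, 0.1909, 0.1659]
tcp_rot: [[0.921, 0.389, 0.001], [0.389, -0.921, -0.0], [0.001, 0.001, -1.0]]
force: [0.6, -0.4, -0.3]
opening: 0.156
grasp_force: 30.0
```

```bash
python3 - <<'E'
from h import *
ims=[]
for n in("wrist","side"):
    img,d,P=cloud(n); ims.append(img)
    h=cv2.cvtColor(img,cv2.COLOR_BGR2HSV)
    o=(h[...,0]>5)&(h[...,0]<18)&(h[...,1]>150)&(P[...,0]>.35)&(P[...,0]<.55)&(P[...,1]>.2)&(P[...,1]<.4)&(P[...,2]>.088)&(P[...,2]<.12); p=P[o]
    if len(p): print(n,"disc",len(p),((p.min(0)+p.max(0))/2).round(4),np.ptp(p,0).round(3),cv2.minEnclosingCircle((p[:,:2]*1000).astype(np.float32)),np.median(p[:,2]))
    m=blue(img,d,P,((.38,.5),(.24,.36),(.01,.045))); p=P[m]
    if len(p)>20:
        A=np.c_[2*p[:,:2],np.ones(len(p))]; s=np.linalg.lstsq(A,(p[:,:2]**2).sum(1),rcond=None)[0]; print("  band circle",s[:2].round(4),np.sqrt(s[2]+s[0]**2+s[1]**2).round(4))
    pb=P[blue(img,d,P,((.3,.65),(.05,.35),(.1,.2)))]
    if len(pb)>20: print("lid",pb.min(0).round(4),pb.max(0).round(4))
print(off(.451,.300,.16))
cv2.imwrite("pics/c.png",np.hstack([cv2.resize(i,(400,300),interpolation=cv2.INTER_AREA) for i in ims]))
E
```

```text
wrist disc 660 [0.4514 0.2985 0.0918] [0.033 0.033 0.008] ((451.5039978027344, 298.6789855957031), 16.943965911865234) 0.09305280532871747
  band circle [0.451  0.2989] 0.0381
lid [0.3929 0.1641 0.1203] [0.4569 0.2229 0.1979]
side disc 82 [0.4515 0.3001 0.0915] [0.032 0.035 0.007] ((450.2200012207031, 300.023681640625), 17.585311889648438) 0.0920087150064462
  band circle [0.4515 0.2993] 0.0378
lid [0.3928 0.1743 0.12  ] [0.4576 0.2259 0.1759]
(array([ 0.0657, -0.091 ,  0.006 ]), array([0.4257, 0.1907, 0.1659]), np.float64(22.8), array([ 0.003,  0.   , -1.   ]), array([ 0. , -0.6, -1.1]), array([ 10.,  25., 109.,  -0.,  47.,  78.]))
```

View pics/c.png

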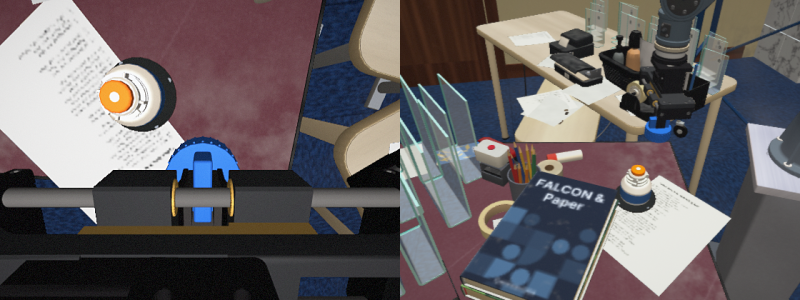

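{"fn": "send_rows", "kwargs": {"plan": [[255,0.0112,-0.0148,0,0],[255,0.0112,-0.0148,0,0],[255,0.0112,-0.0148,0,0],[255,0.0112,-0.0148,0,0],[255,0.0112,-0.0148,0,0],[255,0.0112,-0.0148,0,0],[255,0,0,0,0],[255,0,0,0,0],[255,0,0,0,0],[255,0,0,0,0]]}}

```text
time_s: 6.05
position: [0.4512, 0.2976, 0.1653]
tcp_rot: [[0.922, 0.387, -0.001], [0.387, -0.922, -0.001], [-0.001, 0.0, -1.0]]
force: [-0.9, -0.6, -0.7]
opening: 0.162
grasp_force: 30.0
```

```bash
python3 - <<'E'
from h import *
print(off(.4512,.2987,.13))
for n in("scene","side"):
    img,d,P=cloud(n)
    pb=P[blue(img,d,P,((.38,.53),(.22,.38),(.1,.145)))]; print(n,"lid",((pb.min(0)+pb.max(0))/2).round(4),np.ptp(pb,0).round(4),pb[:,2].min())
    h=cv2.cvtColor(img,cv2.COLOR_BGR2HSV)
    m=blue(img,d,P,((.38,.5),(.24,.36),(.01,.045))); p=P[m]
    for q in (p,P[blue(img,d,P,((.38,.53),(.22,.38),(.122,.142)))]):
        A=np.c_[2*q[:,:2],np.ones(len(q))]; s=np.linalg.lstsq(A,(q[:,:2]**2).sum(1),rcond=None)[0]; print("  circle",len(q),s[:2].round(4),np.sqrt(s[2]+s[0]**2+s[1]**2).round(4))
E
```

```text
(array([ 0.0004, -0.001 ,  0.0353]), array([0.4512, 0.2976, 0.1653]), np.float64(22.8), array([-0.001, -0.001, -1.   ]), array([-0.9, -0.6, -0.7]), array([22., 29., 98., -0., 52., 89.]))
scene lid [0.4406 0.3042 0.1325] [0.0467 0.0536 0.0249] 0.11998857164317439
  circle 503 [0.4516 0.3   ] 0.0378
  circle 413 [0.451 0.298] 0.0314
side lid [0.4519 0.312  0.1327] [0.0642 0.0368 0.0246] 0.12040065381923465
  circle 435 [0.4514 0.2996] 0.0376
  circle 380 [0.4513 0.2968] 0.0318
```

{"fn": "send_rows", "kwargs": {"plan": [[255,0.001,-0.0016,0,0],[255,0,0,0.01,0],[255,0,0,0.01,0],[255,0,0,0.01,0],[255,0,0,0.005,0],[255,0,0,0.003,0],[255,0,0,0.001,0],[255,0,0,0,0],[255,0,0,0,0]]}}

```text
time_s: 6.9
position: [0.4518, 0.3006, 0.1266]
tcp_rot: [[0.922, 0.388, 0.0], [0.388, -0.922, 0.0], [0.0, -0.0, -1.0]]
force: [1.4, -0.7, -1.2]
opening: 0.156
grasp_force: 30.0
```

{"fn": "send_rows", "kwargs": {"plan": [[255,0,0,0.001,0],[255,0,0,0.001,0],[255,0,0,0.001,0],[255,0,0,0.001,0],[255,0,0,0,0],[255,0,0,0,0]]}}

```text
time_s: 7.4
position: [0.4516, 0.3005, 0.1225]
tcp_rot: [[0.922, 0.388, -0.0], [0.388, -0.922, -0.0], [-0.0, -0.0, -1.0]]
force: [-0.6, -0.9, -0.7]
opening: 0.157
grasp_force: 30.0
```

{"fn": "send_rows", "kwargs": {"plan": [[255,0,0,0.001,0],[255,0,0,0.001,0],[255,0,0,0.001,0],[255,0,0,0,0],[255,0,0,0,0]]}}

```text
time_s: 7.82
position: [0.4515, 0.3004, 0.1194]
tcp_rot: [[0.922, 0.388, -0.0], [0.388, -0.922, -0.0], [-0.0, -0.0, -1.0]]
force: [-0.2, 0.2, -0.7]
opening: 0.159
grasp_force: 30.0
```

{"fn": "send_rows", "kwargs": {"plan": [[255,0,0,0.001,0],[255,0,0,0.001,0],[255,0,0,0,0],[255,0,0,0,0]]}}

```text
time_s: 8.15
position: [0.4515, 0.3005, 0.1175]
tcp_rot: [[0.922, 0.388, -0.0], [0.388, -0.922, -0.0], [-0.0, -0.0, -1.0]]
force: [0.4, -0.6, -0.5]
opening: 0.159
grasp_force: 30.0
```

{"fn": "send_rows", "kwargs": {"plan": [[255,0,0,0.001,0],[255,0,0,0.001,0],[255,0,0,0,0],[255,0,0,0,0]]}}

```text
time_s: 8.48
position: [0.4517, 0.3006, 0.1159]
tcp_rot: [[0.922, 0.388, 0.0], [0.388, -0.922, 0.0], [0.0, -0.0, -1.0]]
force: [-0.9, -0.1, 2.0]
opening: 0.161
grasp_force: 30.0
```

{"fn": "send_rows", "kwargs": {"plan": [[255,0,0,0.001,0],[255,0,0,0.0005,0],[255,0,0,0,0],[255,0,0,0,0]]}}

```text
time_s: 8.82
position: [0.4518, 0.3006, 0.1156]
tcp_rot: [[0.921, 0.388, 0.001], [0.388, -0.921, 0.0], [0.001, 0.0, -1.0]]
force: [-2.4, -0.1, 10.7]
opening: 0.156
grasp_force: 30.0
```

Four lugs rest on the level part of the threads, so I turn backward under light pressure.

{"fn": "send_rows", "kwargs": {"plan": [[255,0,0,-0.0006,-0.035],[255,0,0,0,-0.035],[255,0,0,0,-0.035],[255,0,0,0,-0.035],[255,0,0,0,-0.035],[255,0,0,0,0]]}}

```text
time_s: 9.32
position: [0.4519, 0.3008, 0.1158]
tcp_rot: [[0.839, 0.544, 0.001], [0.544, -0.839, 0.001], [0.001, 0.0, -1.0]]
force: [-0.5, -0.7, 8.7]
opening: 0.155
grasp_force: 30.0
```

```bash
python3 - <<'E'
from h import *
s=read_state(); print(off(.4512,.2987,.13),np.round(s["moment"],2))
E
```

```text
(array([-0.0017,  0.0013, -0.0142]), array([0.4519, 0.3008, 0.1158]), np.float64(32.9), array([ 0.001,  0.001, -1.   ]), array([-0.5, -0.7,  8.7]), array([ 22.,  34., 100.,   0.,  46.,  79.])) [-0.05  0.37 -0.02]
```

{"fn": "send_rows", "kwargs": {"plan": [[255,0,0,0,-0.035],[255,0,0,-0.0003,-0.035],[255,0,0,0,-0.035],[255,0,0,-0.0003,-0.035],[255,0,0,0,-0.035],[255,0,0,0,0]]}}

```text
time_s: 9.82
position: [0.452, 0.3007, 0.1165]
tcp_rot: [[0.732, 0.682, 0.001], [0.682, -0.732, 0.001], [0.001, 0.0, -1.0]]
force: [-2.3, -0.8, 8.6]
opening: 0.157
grasp_force: 30.0
```

{"fn": "send_rows", "kwargs": {"plan": [[255,0,0,-0.0002,-0.035],[255,0,0,-0.0002,-0.035],[255,0,0,-0.0002,-0.035],[255,0,0,-0.0002,-0.035],[255,0,0,0,0]]}}

```text
time_s: 10.23
position: [0.4519, 0.3007, 0.1171]
tcp_rot: [[0.629, 0.777, 0.001], [0.777, -0.629, 0.001], [0.001, 0.001, -1.0]]
force: [-1.3, 0.2, 8.0]
opening: 0.162
grasp_force: 30.0
```

{"fn": "send_rows", "kwargs": {"plan": [[255,0,0,-0.00015,-0.035],[255,0,0,-0.00015,-0.035],[255,0,0,-0.00015,-0.035],[255,0,0,-0.00015,-0.035],[255,0,0,-0.00015,-0.035],[255,0,0,0,0]]}}

```text
time_s: 10.73
position: [0.4519, 0.3007, 0.1179]
tcp_rot: [[0.484, 0.875, 0.001], [0.875, -0.484, 0.001], [0.001, 0.001, -1.0]]
force: [-1.1, 1.2, 8.0]
opening: 0.162
grasp_force: 30.0
```

{"fn": "send_rows", "kwargs": {"plan": [[255,0,0,-0.00015,-0.035],[255,0,0,-0.00015,-0.035],[255,0,0,-0.00015,-0.035],[255,0,0,0,0]]}}

```text
time_s: 11.07
position: [0.4519, 0.3007, 0.1183]
tcp_rot: [[0.39, 0.921, 0.001], [0.921, -0.39, 0.001], [0.001, 0.001, -1.0]]
force: [-1.4, 0.6, 7.5]
opening: 0.158
grasp_force: 30.0
```

Heading is now 67°, near the peak. I continue in small steps.

{"fn": "send_rows", "kwargs": {"plan": [[255,0,0,-0.00015,-0.03],[255,0,0,-0.00015,-0.03],[255,0,0,0,-0.03],[255,0,0,0,0]]}}

```text
time_s: 11.4
position: [0.4526, 0.3012, 0.1183]
tcp_rot: [[0.307, 0.952, 0.002], [0.952, -0.307, 0.002], [0.002, 0.002, -1.0]]
force: [-0.5, 2.6, 5.0]
opening: 0.158
grasp_force: 30.0
```

{"fn": "send_rows", "kwargs": {"plan": [[255,0,0,0,-0.03],[255,0,0,0,-0.03],[255,0,0,0,-0.03],[255,0,0,0,0]]}}

```text
time_s: 11.73
position: [0.4512, 0.3003, 0.1171]
tcp_rot: [[0.22, 0.975, -0.001], [0.975, -0.22, -0.001], [-0.001, -0.001, -1.0]]
force: [0.1, 0.0, -2.0]
opening: 0.161
grasp_force: 30.0
```

{"fn": "send_rows", "kwargs": {"plan": [[255,0,0,0,-0.03],[255,0,0,0,-0.03],[255,0,0,0.001,-0.02],[255,0,0,0.001,0],[255,0,0,0.001,0],[255,0,0,0,0]]}}

```text
time_s: 12.23
position: [0.4514, 0.3003, 0.1143]
tcp_rot: [[0.142, 0.99, -0.001], [0.99, -0.142, -0.0], [-0.001, -0.001, -1.0]]
force: [0.1, -0.0, 1.0]
opening: 0.165
grasp_force: 30.0
```

{"fn": "send_rows", "kwargs": {"plan": [[255,0,0,0.001,0],[255,0,0,0.001,0],[255,0,0,0,0]]}}

```text
time_s: 12.48
position: [0.4516, 0.3004, 0.1126]
tcp_rot: [[0.142, 0.99, -0.0], [0.99, -0.142, -0.0], [-0.0, -0.0, -1.0]]
force: [-0.7, -0.7, 2.0]
opening: 0.158
grasp_force: 30.0
```

{"fn": "send_rows", "kwargs": {"plan": [[255,0,0,0.001,0],[255,0,0,0.001,0],[255,0,0,0.001,0],[255,0,0,0.0005,0],[255,0,0,0,0],[255,0,0,0,0]]}}

```text
time_s: 12.98
position: [0.4516, 0.3005, 0.1094]
tcp_rot: [[0.142, 0.99, 0.0], [0.99, -0.142, 0.0], [0.0, 0.0, -1.0]]
force: [-1.5, -1.5, 5.2]
opening: 0.158
grasp_force: 30.0
```

{"fn": "send_rows", "kwargs": {"plan": [[255,0,0,0.0005,0],[255,0,0,0,0],[255,0,0,0,0]]}}

```text
time_s: 13.23
position: [0.4516, 0.3005, 0.1092]
tcp_rot: [[0.142, 0.99, 0.0], [0.99, -0.142, 0.0], [0.0, 0.0, -1.0]]
force: [-2.7, -0.2, 7.4]
opening: 0.152
grasp_force: 30.0
```

{"fn": "send_rows", "kwargs": {"plan": [[255,0,0,0.0003,0.03],[255,0,0,0,0.03],[255,0,0,0,0.03],[255,0,0,0,0.03],[255,0,0,0,0.03],[255,0,0,0,0.03],[255,0,0,0,0]]}}

```text
time_s: 13.82
position: [0.4529, 0.3009, 0.1092]
tcp_rot: [[0.317, 0.948, 0.003], [0.948, -0.317, 0.001], [0.002, 0.003, -1.0]]
force: [-0.1, -0.5, 6.9]
opening: 0.159
grasp_force: 30.0
```

{"fn": "send_rows", "kwargs": {"plan": [[255,0,0,0.0002,0.03],[255,0,0,0,0.03],[255,0,0,0,0.03],[255,0,0,0.0002,0.03],[255,0,0,0,0.03],[255,0,0,0,0.03],[255,0,0,0,0]]}}

```text
time_s: 14.4
position: [0.4531, 0.3009, 0.1088]
tcp_rot: [[0.482, 0.876, 0.003], [0.876, -0.482, 0.001], [0.003, 0.003, -1.0]]
force: [0.1, -0.4, 7.0]
opening: 0.159
grasp_force: 30.0
```

```bash
python3 - <<'E'
from h import *
s=read_state(); print(off(.4512,.2987,.13),np.round(s["moment"],2))
E
```

```text
(array([-0.0028, -0.0006, -0.0212]), array([0.4531, 0.3009, 0.1088]), np.float64(61.2), array([ 0.003,  0.001, -1.   ]), array([ 0.1, -0.4,  7. ]), array([ 22.,  35., 100.,  -0.,  45.,  51.])) [-0.16  0.09 -0.03]
```

{"fn": "send_rows", "kwargs": {"plan": [[255,0,0,0.0001,0.03],[255,0,0,0.0001,0.03],[255,0,0,0,0.03],[255,0,0,0.0001,0.03],[255,0,0,0,0.03],[255,0,0,0,0.03],[255,0,0,0,0.03],[255,0,0,0,0.03],[255,0,0,0,0]]}}

```text
time_s: 15.15
position: [0.453, 0.3009, 0.1083]
tcp_rot: [[0.676, 0.736, 0.003], [0.736, -0.677, 0.001], [0.003, 0.002, -1.0]]
force: [-0.1, -0.7, 5.8]
opening: 0.162
grasp_force: 30.0
```

{"fn": "send_rows", "kwargs": {"plan": [[255,0,0,0.0001,0.03],[255,0,0,0.0001,0.03],[255,0,0,0,0.03],[255,0,0,0,0.03],[255,0,0,0,0.03],[255,0,0,0,0.03],[255,0,0,0,0.03],[255,0,0,0,0.03],[255,0,0,0,0]]}}

```text
time_s: 15.9
position: [0.4529, 0.3009, 0.1081]
tcp_rot: [[0.832, 0.555, 0.003], [0.555, -0.832, 0.001], [0.003, 0.001, -1.0]]
force: [0.6, -0.4, 5.3]
opening: 0.158
grasp_force: 30.0
```

```bash
python3 - <<'E'
from h import *
s=read_state(); print(off(.4512,.2987,.13),np.round(s["moment"],2))
E
```

```text
(array([-0.0026,  0.0009, -0.0219]), array([0.4529, 0.3009, 0.1081]), np.float64(33.7), array([ 0.003,  0.001, -1.   ]), array([ 0.6, -0.4,  5.3]), array([ 22.,  35., 100.,  -0.,  45.,  78.])) [-0.12  0.12  0.03]
```

{"fn": "send_rows", "kwargs": {"plan": [[255,0,0,0.0002,0.03],[255,0,0,0.0002,0.03],[255,0,0,0,0.03],[255,0,0,0,0.03],[255,0,0,0,0.03],[255,0,0,0,0.03],[255,0,0,0,0.03],[255,0,0,0,0]]}}

```text
time_s: 16.57
position: [0.4529, 0.3009, 0.1078]
tcp_rot: [[0.929, 0.369, 0.003], [0.369, -0.929, 0.001], [0.003, 0.0, -1.0]]
force: [0.5, -0.5, 7.3]
opening: 0.159
grasp_force: 30.0
```

```bash
python3 - <<'E'
from h import *
s=read_state(); print(off(.4512,.2987,.13),np.round(s["moment"],2))
E
```

```text
(array([-0.0024,  0.0014, -0.0222]), array([0.4529, 0.3009, 0.1078]), np.float64(21.6), array([ 0.003,  0.001, -1.   ]), array([ 0.5, -0.5,  7.3]), array([ 22.,  35., 100.,  -0.,  45.,  90.])) [-0.19  0.11 -0.05]
```

{"fn": "send_rows", "kwargs": {"plan": [[255,0,0,0,0.025],[255,0,0,0,0.025],[255,0,0,0,0.025],[255,0,0,0,0]]}}

```text
time_s: 16.9
position: [0.4522, 0.3007, 0.1077]
tcp_rot: [[0.954, 0.299, 0.001], [0.299, -0.954, 0.0], [0.001, 0.0, -1.0]]
force: [-1.7, -0.5, 7.0]
opening: 0.162
grasp_force: 30.0
```

```bash
python3 - <<'E'
from h import *
s=read_state(); print(off(.4512,.2987,.13),np.round(s["moment"],2))
E
```

```text
(array([-0.0015,  0.0016, -0.0223]), array([0.4522, 0.3007, 0.1077]), np.float64(17.4), array([ 0.001,  0.   , -1.   ]), array([-1.7, -0.5,  7. ]), array([ 22.,  35., 100.,  -0.,  45.,  94.])) [-0.17  0.35  0.08]
```

{"fn": "send_rows", "kwargs": {"plan": [[255,0,0,0,0.025],[255,0,0,0,0.025],[255,0,0,0,0.025],[255,0,0,0,0]]}}

```text
time_s: 17.23
position: [0.4516, 0.3001, 0.1075]
tcp_rot: [[0.973, 0.23, 0.0], [0.23, -0.973, -0.001], [0.0, 0.002, -1.0]]
force: [-1.2, -1.9, 8.2]
opening: 0.162
grasp_force: 30.5
```

```bash
python3 - <<'E'
from h import *
s=read_state(); print(off(.4512,.2987,.13),np.round(s["moment"],2))
E
```

```text
(array([-0.0007,  0.0013, -0.0225]), array([0.4516, 0.3001, 0.1075]), np.float64(13.3), array([ 0.   , -0.001, -1.   ]), array([-1.2, -1.9,  8.2]), array([ 22.,  35., 100.,  -0.,  45.,  99.])) [-0.32  0.44  0.61]
```

{"fn": "send_rows", "kwargs": {"plan": [[255,0,0,0,0.02],[255,0,0,0,0]]}}

```text
time_s: 17.4
position: [0.4516, 0.3001, 0.1075]
tcp_rot: [[0.978, 0.211, 0.001], [0.211, -0.978, -0.002], [0.0, 0.002, -1.0]]
force: [-1.4, -2.2, 6.9]
opening: 0.164
grasp_force: 30.9
```

```bash
python3 - <<'E'
from h import *
s=read_state(); print(off(.4512,.2987,.13),np.round(s["moment"],2))
E
```

```text
(array([-0.0007,  0.0013, -0.0225]), array([0.4516, 0.3001, 0.1075]), np.float64(12.2), array([ 0.001, -0.002, -1.   ]), array([-1.4, -2.2,  6.9]), array([ 22.,  35., 100.,  -0.,  45., 100.])) [-0.28  0.42  0.75]
```

The stop is felt: the torque rises to 0.75 N·m and the rotation stalls. I ease off, release and retreat.

{"fn": "send_rows", "kwargs": {"plan": [[255,0,0,-0.0005,-0.015],[255,0,0,-0.0005,0],[0,0,0,0,0],[0,0,0,0,0],[0,0,0,0,0],[0,0,0,0,0],[0,0,0,0,0],[0,0,0,0,0],[0,0,0,0,0],[0,0,0,0,0],[0,0,0,0,0],[0,0,0,0,0],[0,0,0,-0.01,0],[0,0,0,-0.02,0],[0,0,0,-0.02,0],[0,0,0,-0.02,0],[0,0,0,-0.02,0],[0,0,0,0,0]]}}

```text
time_s: 18.9
position: [0.4541, 0.3016, 0.2025]
tcp_rot: [[0.975, 0.222, 0.008], [0.222, -0.975, 0.003], [0.009, -0.002, -1.0]]
force: [0.2, -0.2, 0.1]
opening: 1.0
grasp_force: 0.0
```

```bash
python3 - <<'E'
from h import *
print(off(.4512,.2987,.13))
for n in("scene","side","wrist"):
    img,d,P=cloud(n)
    pb=P[blue(img,d,P,((.38,.53),(.22,.38),(.1,.145)))]
    if len(pb)>20: print(n,"bar",len(pb),bar(pb),"top z",np.percentile(pb[:,2],[50,90,98]).round(4))
    q=P[blue(img,d,P,((.38,.53),(.22,.38),(.083,.097)))]; 
    if len(q)>20: print("roof z",np.percentile(q[:,2],[10,50,90]).round(4))
    if n=="side": cv2.imwrite("pics/d.png",img)
E
```

```text
(array([-0.0041,  0.0023,  0.0724]), array([0.4541, 0.3016, 0.2025]), np.float64(12.8), array([ 0.008,  0.003, -1.   ]), array([ 0.2, -0.2,  0.1]), array([22., 26., 96.,  0., 57., 99.]))
scene bar 335 (array([450. , 300.9]), array([48.4, 15.3]), 14.7) top z [0.1115 0.1171 0.1176]
roof z [0.0857 0.0907 0.0935]
side bar 370 (array([451.8, 299.5]), array([49.6, 18.4]), 17.6) top z [0.1126 0.1166 0.1174]
roof z [0.0858 0.0899 0.0931]
wrist bar 1001 (array([452.1, 299.4]), array([48.4, 13.9]), 16.2) top z [0.1164 0.1173 0.1179]
roof z [0.0896 0.0906 0.0914]
```

View pics/d.png

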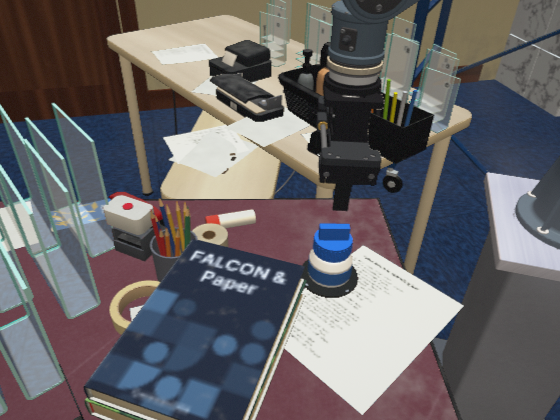

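The side picture shows the lid level on the jar at (333,243), with the gripper clear above it. The bar top is at about 0.117 m, which matches the closed height, and the lid is staying down unaided.

```bash
python3 -c "from rig import *; print(hand_in())"
```

```text
the job is handed in; nothing more can be done
None
```

The lid is screwed clockwise to its firm stop on the paste jar and stayed down by itself, nothing was forced or cross-threaded, and the job was handed in at about 19 s.

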